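Clip a worm shaft into its spring-clip stand

TASK

Mount the loose worm shaft for greasing: snap it into the empty front clips of the grey shaft stand, its thread between the two clips. Lay it level in both mouths and press it straight down until both pairs of spring fingers have snapped round it and it sits fully home on its saddles. The front clip bridge has been set to a height that nobody has measured, so go by feel: press firmly but gently, and never ram the shaft down on its saddles. Leave the shaft in the rear clips where it is.

Things in the scene. Friction and masses are not known exactly. Their poses are not given: they have to be found in the camera images.
- worm: The loose steel worm shaft, 0.24 kg, lying on the table. Its axis runs along own x at own z = 12 mm (origin below the middle; it may have rolled, so trust only its x axis). Thread, 24 mm in diameter, from own x = -23 to +19 mm; oiled journals, 17 mm in diameter, from -60 to -23 and from 19 to 58 mm. Either end may go to either clip. Best gripped across the thread.
- worm_mid (a point): Point on the shaft's axis in the middle of its thread (own x = -2 mm of the shaft). With the shaft home it lies straight above front_station, the thread between the clips with 5 mm to spare at each end.
- stand: Grey steel stand, 190 (x) by 210 (y) mm plate, top 10 mm above the table, fixed; origin under its centre, x away from the robot, y left. Two stations, each a clip bridge on a telescopic post: front (own x = -45 mm) empty, rear (+45 mm) holding a shaft, its clips' tops 108 mm above the table. Wire handles 44 mm high at the left and right ends.
- front_station (a point): Foot of the front post, on its axis, 10 mm above the table; axes as stand, y along the shaft to be clipped in. The bridge's height is clamped anywhere in 32 mm and NOT measured: the home height of the shaft's axis is 84 to 116 mm above the table. The bridge plate lies 28 mm below the home axis. The bridge does not yield: over 45 N between shaft and stand counts as ramming.
- left_clip_near (a joint): Robot-side spring finger of the left clip, hinge angle in rad: 0 empty, about 0.055 round a journal that is home, up to 0.25 while the lips pass it. The clip, 12 mm wide, stands 32 mm left (own y) of front_station; between the clips 52 mm are free. White saddle between two fingers, lips 6 mm apart when empty, flared mouth about 20 mm wide reaching 20 mm above the home axis.
- right_clip_near (a joint): The same finger of the right clip, 32 mm right of front_station. A journal touches the flares with its axis about 20 mm above home. Pressed on, the whole shaft meets 15 to 24 N, which fades as the lips snap over both journals (axis about 15 mm above home); but the oiled necks can still hold it 5 to 12 mm short, so it must be pressed on until it stops firmly on the saddles; there it stays.
- loaded_worm: The worm shaft already clipped in the rear station, its axis 88 mm above the table; leave it. Same shape and frame as worm.
Things that resemble listed ones, but are neither listed nor needed, are in the scene too. Leave any blue look-alike of the worm alone.

How it is judged (in metres and radians):
On the way:
1. the shaft is lifted clear of the table (height (world z) of worm_mid above 0.05 m), for 0.1 s.
At the end, for the whole second after the job is handed in: The worm shaft is held in both front clips: near finger of each clip at 0.03 to 0.1 rad, middle of the thread within 6 mm horizontally of the station's axis and at most 109 mm above its foot, shaft within 0.04 rad of the station's y axis, at rest and let go (value of joint left_clip_near between 0.03 and 0.1 rad and value of joint right_clip_near between 0.03 and 0.1 rad and horizontal distance between worm_mid and front_station below 0.006 m and z of worm_mid in the frame of front_station below 0.109 m and angle between the x axis of worm and the y axis of front_station, either way round below 0.04 rad and linear speed of worm below 0.01 m/s); the robot touches nothing.
It fails at once if the shaft is rammed against the stand with more than 45 N (contact force between worm and stand above 45 N).
It fails at once if the shaft in the rear clips is disturbed by more than 8 mm (distance of loaded_worm from where it was at the start of the episode above 0.008 m).
It also fails if it takes over 58 s, if anything falls off the work surface, if the arm or the gripper's body presses on something with over 40 N, if the wrist force passes 120 N, or if a joint passes its speed limit or range.

ROBOT

A 6-joint arm with a two-finger parallel gripper is mounted at the origin on a cart in front of the work surface, level with it; the furniture and walls round the work are solid. World frame = base frame: x ahead of the robot, y to its left, z up, the work surface at z = 0. Lengths are in mm, angles in rad, forces in N, time in s.
With the tool pointing down it reaches from about 350 to 875 mm from the base axis. Payload 15.5 kg.
Tool frame: the origin (TCP) lies at the very end of the fingers, on their centre line; the grasp point (between the pads) lies 19 mm behind it; x points along the fingers, y is the direction in which the jaws open and shut, and the axes are right-handed (so a half turn about x gives the same grasp; the last joint's range is limited). The gripper opens to 85 mm and grips with 20 to 120 N. Pads are 22 mm wide; open, the fingers measure 114 mm over their backs; the gripper's body (76 mm by 85 mm) begins 54 mm behind the grasp point. The pads swing forward as they close: fully open they stand 13 mm farther back than shut.
Start: joints at [-1.21, 0.494, 1.345, -0, 1.302, -0.096], TCP at [275.114, -561.194, 231.277] pointing down, gripper open.
Joint ranges: [-2.91, 2.91], [-0.82, 2.16], [0.22, 2.67], [-1.22, 4.37], [0.12, 2.79], [-3.08, 3.08]. Speed limits (rad/s): [1.89, 1.89, 2.57, 3.01, 3.01, 3.01].

INTERFACE

Orientations are given as a unit quaternion [w, x, y, z].
In Python, from plant import sensors, grab_frame, camera_model, sign_off gives the robot as it stands. The module is installed in compiled form; this text tells all that it offers.
- The arm moves only by the tool arm_command, never from a script. Its arguments are lists of equal length, an entry for each row: "twist": the turn, a rotation vector about the world's x, y, z in rad, a list of three; "delta_pos": the shift along the world's x, y, z in m, a list of three; "hand": the opening, from 0 (shut) to 1 (fully open). In form: {"twist": [[wx, wy, wz], ...], "delta_pos": [[dx, dy, dz], ...], "hand": [hand, ...]}. A call has 1 to 12 rows; each row is the pose to reach, as a shift and turn from the pose commanded when the call began; what a row does not reach only later rows make up. A row lasts 1/10 s, in which the tool goes at most 50 mm and 8.59 degrees, less where a joint would pass 70% of its speed; a pose out of reach is approached as far as the arm can. A call with a gripper value outside its range is refused whole. The fingers move at their own pace and stop on an object; the grip force is fixed at half the most. Time passes only in rows, so rows that repeat a pose let the fingers close. It gives the time, the measured TCP pose, the force and the opening at its end, in the units of the state.
- sensors.get_state(): the state, without advancing time (a new reading comes with each control period).
- grab_frame(name): name is "side" or "top"; returns the picture (384x512x3 uint8, red, green, blue); there is no depth.
- camera_model(name): a dict with "fx", "fy", "cx", "cy" (pixels), "pose" (4x4, takes a point from camera to world coordinates). Camera axes: x right, y up, looking along -z (the intrinsics and any distortion apply to the point x, -y, -z); pixel columns grow to the right and rows downward; lengths in mm; the calibration is good to about 2 mm. A picture is of the moment at which its call begins. camera_model takes no time and is no camera call.
- sign_off(): hands the job in, once; it reports no verdict.
The state is a dict: "t": time; "q": joint angles; "joint_velocities": joint speeds; "tau": joint torques, N m; "position": TCP position; "eef_rot": TCP orientation; "wrist_force": force on the tool from outside, world axes, zero at the start; "moment": the same for the moment, N m; "finger_gap": opening from 0.0 (shut) to 1.0 (fully open).
Only numpy, scipy, OpenCV 4.12 (cv2) and the standard library are available. Lean on these libraries where they do the work, as an engineer would, in place of code of your own. Each camera call takes 0.05 s, during which the arm holds its last target. There are 200 camera calls.

## Working session

There is one attempt and no reset: what is moved stays moved. The work goes in short steps, Python scripts to look and compute and a tool call to move; the robot and the scene stay as the last step left them, time stands still between calls to the robot, and variables do not carry over. Pictures are saved under pics/ and viewed, about 8 in all and at most 12, crops included, and the job is handed in when it is done.

Besides the shell and the picture viewer there is one more tool, called after ">>>" as a command line: name --argument value ..., lists and objects as JSON in quotes. arm_command: Moves the arm, as the interface text tells. Its arguments: {"type":"object","properties":{"twist":{"type":"array"},"delta_pos":{"type":"array"},"hand":{"type":"array"}},"required":["twist","delta_pos","hand"]}

```bash
mkdir -p pics
cat > h.py <<'E'
import numpy as np,cv2
from plant import sensors,grab_frame,camera_model,sign_off
def ray(n,u,v):
    m=camera_model(n);P=np.array(m['pose'])
    d=np.array([(u-m['cx'])/m['fx'],-(v-m['cy'])/m['fy'],-1.])
    return P[:3,3],P[:3,:3]@d
def onz(n,u,v,z):
    o,d=ray(n,u,v);return o+d*(z-o[2])/d[2]
def proj(n,p):
    m=camera_model(n);P=np.array(m['pose']);c=P[:3,:3].T@(np.array(p,float)-P[:3,3])
    return np.array([m['cx']+m['fx']*c[0]/-c[2],m['cy']+m['fy']*-c[1]/-c[2]])
def tri(u1,u2):
    (a,d),(b,e)=ray('top',*u1),ray('side',*u2)
    A=np.c_[d,-e];s=np.linalg.lstsq(A,b-a,rcond=None)[0]
    p,q=a+d*s[0],b+e*s[1];return (p+q)/2,np.linalg.norm(p-q)
def save(n,f):
    i=grab_frame(n);cv2.imwrite('pics/'+f,cv2.cvtColor(i,cv2.COLOR_RGB2BGR));return i
E
python3 - <<'E'
from h import *
a=save('top','t0.png');b=save('side','s0.png')
for n in('top','side'):
    m=camera_model(n);print({k:np.round(v,3).tolist() for k,v in m.items() if k not in('name',)})
print(sensors.get_state())
E
```

```text
{'fx': 390.203, 'fy': 390.203, 'cx': 248.238, 'cy': 192.187, 'pose': [[-0.021, 0.982, -0.185, 372.124], [-1.0, -0.022, -0.002, 67.172], [-0.006, 0.185, 0.983, 920.443], [0.0, 0.0, 0.0, 1.0]]}
{'fx': 453.199, 'fy': 453.199, 'cx': 250.552, 'cy': 190.081, 'pose': [[-0.997, -0.008, 0.074, 629.122], [0.071, -0.401, 0.913, 1072.465], [0.022, 0.916, 0.4, 532.966], [0.0, 0.0, 0.0, 1.0]]}
{'t': 0.1, 'q': array([-1.21052643e+00,  4.94114621e-01,  1.34607907e+00, -1.88502025e-07,
        1.30247351e+00, -9.54993149e-02]), 'joint_velocities': array([-6.60616922e-04, -1.71468713e-03, -1.61778743e-03, -1.85537900e-05,
        4.19703181e-04,  4.99213817e-04]), 'tau': array([ 1.24667396e-03, -8.83591747e+01, -3.84563255e+01,  1.42719381e-05,
        5.23627969e-03, -4.99221699e-06]), 'position': array([ 274.98534076, -560.89864053,  230.76051397]), 'eef_rot': array([-0.15937109, -0.68877527, -0.16012424,  0.68887569]), 'wrist_force': array([ 0.33736643,  1.19714418, -0.22034219]), 'moment': array([ 0.01542591,  0.00692404, -0.00950981]), 'finger_gap': 1.0043146252124433}
```

View pics/t0.png

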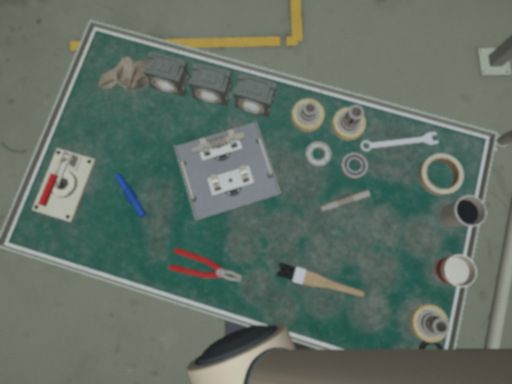

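View pics/s0.png

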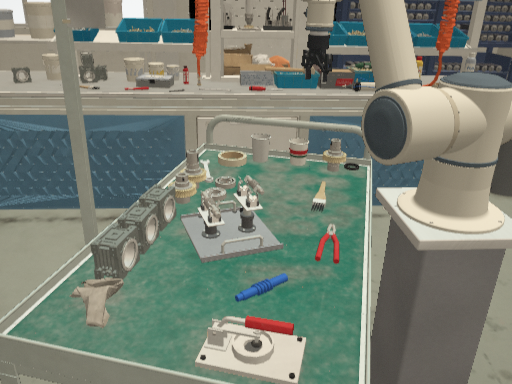

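The top view shows a blue shaft at (130,195), which is the look-alike. A light grey bar lies at (345,200), and the stand is at (228,172) with its front clips at (230,181). The side view shows the stand at (230,230), with the blue shaft at (262,288). The worm candidates are the blue shaft (rejected by its colour), the grey bar at top (345,200), and the rear shaft at (220,147), which is already mounted. I'll check the bar and the stand in a close crop.

Run:
```python
from h import *
a=cv2.imread('pics/t0.png');b=cv2.imread('pics/s0.png')
p=onz('top',345,200,12);print(p,proj('side',p))
c=cv2.resize(a[175:225,305:385],(400,250),interpolation=3)
d=cv2.resize(a[115:225,165:290],(400,350),interpolation=3)
u,v=proj('side',p).astype(int);e=cv2.resize(b[v-30:v+30,u-40:u+40],(400,300),interpolation=3) if 30<v<354 and 40<u<470 else np.zeros((300,400,3),np.uint8)
f=cv2.resize(b[165:265,170:290],(400,300),interpolation=3)
L=np.vstack([c,d]);R=np.vstack([e,f]);cv2.imwrite('pics/c1.png',np.hstack([L,R]))
print(u,v)
```

```text
[ 519.40488913 -158.96826362   12.        ] [253.94818021 184.32931427]
253 184
```

View pics/c1.png

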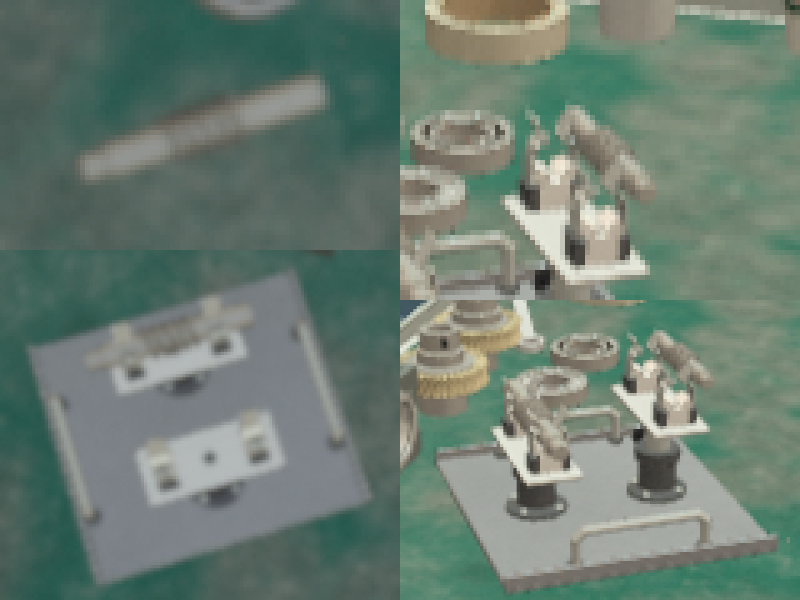

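The crop confirms the steel worm at top (345,200): light journals with a darker thread in the middle. The front clips are empty, and the front bridge looks higher than the rear one. Now I'll measure precisely.

Run:
```python
from h import *
a=cv2.imread('pics/t0.png');b=cv2.imread('pics/s0.png')
def big(m):
    cs,_=cv2.findContours(m.astype(np.uint8),0,1);return max(cs,key=cv2.contourArea)
# worm
s=a[180:220,310:380].astype(int);m=(s[...,2]>s[...,1]-6)&(s.max(2)>80)
c=big(m)+np.array([310,180]);r=cv2.minAreaRect(c);bx=cv2.boxPoints(r);print('worm',r)
w=np.array([onz('top',*p,12)[:2] for p in bx]);e=[np.linalg.norm(w[0]-w[1]),np.linalg.norm(w[1]-w[2])];print(e,w.mean(0))
k=int(e[1]>e[0]);d=w[k+1]-w[k];print('worm yaw',np.degrees(np.arctan2(d[1],d[0])))
# darkness along the axis
ends=(bx[k]+bx[(k+3)%4])/2,(bx[k+1]+bx[(k+2)%4])/2
g=cv2.cvtColor(a,6).astype(np.float32)
for t in np.linspace(-.05,1.05,23):
    p=ends[0]+(ends[1]-ends[0])*t;print(int(cv2.getRectSubPix(g,(1,3),tuple(map(float,p))).mean()),end=' ')
# stand
s=a[110:225,165:290].astype(int);m=((s[...,1]-s[...,2])<14)&(s.max(2)>75)
m=cv2.morphologyEx(m.astype(np.uint8),cv2.MORPH_OPEN,np.ones((5,5)))
c=big(m)+np.array([165,110]);ap=cv2.approxPolyDP(cv2.convexHull(c),4,True)[:,0];r=cv2.minAreaRect(c);print('\nstand',ap.tolist(),r)
w=np.array([onz('top',*p,10)[:2] for p in cv2.boxPoints(r)]);print(w.round(1).tolist(),w.mean(0),[np.linalg.norm(w[i]-w[i-1]) for i in range(4)])
for i in range(4): q=w[i]-w[i-1];print(np.degrees(np.arctan2(q[1],q[0])))
w=np.array([onz('top',*p,10)[:2] for p in ap]);print(w.round(1).tolist(),w.mean(0))
# bridge
def white(im,y0,y1,x0,x1,th):
    s=im[y0:y1,x0:x1].astype(int);m=(s.min(2)>th);return cv2.approxPolyDP(cv2.convexHull(big(m)+np.array([x0,y0])),2,True)[:,0].tolist(),cv2.minAreaRect(big(m)+np.array([x0,y0]))
print('T',white(a,160,200,200,260,150));print('S',white(b,180,215,225,270,175))
A=cv2.resize(a[160:200,200:260],(780,520),interpolation=cv2.INTER_CUBIC)
B=cv2.resize(b[170:240,225:305],(780,682),interpolation=cv2.INTER_CUBIC)[:600]
cv2.imwrite('pics/c2.png',np.hstack([cv2.resize(A,(400,267)),np.zeros((267,0,3),np.uint8)]));
cv2.imwrite('pics/c3.png',np.hstack([cv2.resize(a[155:205,200:260],(400,333),interpolation=2),cv2.resize(b[170:220,225:285],(400,333),interpolation=2)]))
```

```text
worm ((344.17889404296875, 200.5963592529297), (8.524654388427734, 50.5732307434082), 73.3007583618164)
[np.float64(120.86364118446218), np.float64(20.178602814428896)] [ 518.09502178 -157.11880314]
worm yaw -74.52894777928336
91 101 136 135 142 145 144 144 139 124 125 127 129 124 126 143 148 149 148 149 149 136 86 
stand [[256, 123], [280, 193], [195, 218], [175, 146], [232, 125]] ((227.84405517578125, 168.64678955078125), (81.22367858886719, 91.66398620605469), 73.3007583618164)
[[669.8, 250.9], [732.5, 35.4], [536.5, -14.6], [478.4, 193.4]] [604.29433525 116.28797229] [np.float64(199.91618492425224), np.float64(224.43847632648644), np.float64(202.29746411510044), np.float64(215.9814782323491)]
16.728229481218744
-73.78816358998039
-165.67684168160744
105.60711711655122
[[716.1, 45.9], [540.0, -6.7], [484.8, 194.9], [661.9, 244.2], [712.3, 104.9]] [623.00303558 116.63580652]
T ([[249, 167], [253, 182], [216, 194], [211, 193], [209, 177]], ((230.10902404785156, 180.0178985595703), (18.34381675720215, 44.328147888183594), 72.75853729248047))
S ([[234, 194], [245, 195], [261, 208], [247, 210]], ((246.37905883789062, 202.74368286132812), (30.282424926757812, 11.536161422729492), 32.7352294921875))
```

View pics/c3.png

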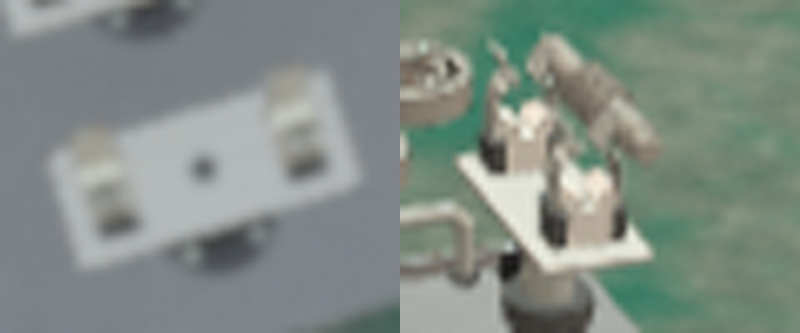

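The worm measures about 120 by 20 mm, as it should, with its axis at about 105° and the thread in the middle. The plate is about 184×208 mm, close to the given size. The bridge plate corners in the crop are left (50,158), lower left (88,270), right (360,180) and upper right (330,68). In the side view they are (455,160), (655,252) and (555,272). Next I'll triangulate these.

Run:
```python
from h import *
from scipy.spatial.transform import Rotation as R
k=6.667
T=lambda u,v:(200+u/k-.5,155+v/k-.5)
S=lambda u,v:(225+(u-400)/k-.5,170+v/k-.5)
for n,t,s in[('LF',(50,158),(555,272)),('LN',(88,270),(655,252)),('RF',(330,68),(455,160))]: print(n,tri(T(*t),S(*s)))
for z in(50,65,80):
    P=np.array([onz('top',*T(*p),z)[:2] for p in[(50,158),(88,270),(360,180),(330,68)]]);d=P[2]-P[1];f=P[3]-P[0]
    print(z,P.mean(0),onz('top',*T(204,168),z)[:2],np.linalg.norm(d),np.degrees(np.arctan2(-d[1],-d[0])),np.degrees(np.arctan2(-f[1],-f[0])))
st=sensors.get_state();q=st['eef_rot'];M=R.from_quat(q[[1,2,3,0]]).as_matrix();print(M.round(3),np.degrees(np.arctan2(M[1,1],M[0,1])))
```

```text
LF (array([561.57881549, 158.72694183,  83.50299699]), np.float64(3.0337668713165007))
LN (array([525.09269954, 146.09708222,  84.05695368]), np.float64(0.18979187103583695))
RF (array([591.08033711,  65.59481126,  83.35889791]), np.float64(1.096682472940994))
50 [565.80069736 108.23455089] [566.0495864  109.37612701] 97.7217133499142 107.39655890246608 107.03556832678764
65 [562.46314777 107.5269367 ] [562.7077478 108.6488405] 96.03771456703204 107.39655890246608 107.03556832678764
80 [559.12559818 106.81932251] [559.36590921 107.92155399] 94.35371578414981 107.39655890246603 107.03556832678764
[[-0.     0.44  -0.898]
 [ 0.001 -0.898 -0.44 ]
 [-1.    -0.001 -0.   ]] -63.886341573470936
```

The bridge plate is at z≈84, so the home axis should be about 112. The front station comes out at about (558,107) from the bridge and (557,107.5) from the stand plate, which agree. Its yaw is about 16°. I'll move above the worm.

>>> arm_command --twist '[[0, 0, 0.693], [0, 0, 1.386], [0, 0, 1.386], [0, 0, 1.386], [0, 0, 1.386], [0, 0, 1.386], [0, 0, 1.386], [0, 0, 1.386], [0, 0, 1.386], [0, 0, 1.386], [0, 0, 1.386], [0, 0, 1.386]]' --delta_pos '[[0.2433, 0.4032, -0.0513], [0.2433, 0.4032, -0.0513], [0.2433, 0.4032, -0.0513], [0.2433, 0.4032, -0.0513], [0.2433, 0.4032, -0.0513], [0.2433, 0.4032, -0.0513], [0.2433, 0.4032, -0.0513], [0.2433, 0.4032, -0.0513], [0.2433, 0.4032, -0.0513], [0.2433, 0.4032, -0.0513], [0.2433, 0.4032, -0.0513], [0.2433, 0.4032, -0.0513]]' --hand '[0.6, 0.6, 0.6, 0.6, 0.6, 0.6, 0.6, 0.6, 0.6, 0.6, 0.6, 0.6]'

```text
t: 1.3
position: [518.3, -157.6, 179.7]
eef_rot: [0.563, 0.428, 0.563, -0.428]
wrist_force: [0.3, -0.3, -0.3]
finger_gap: 0.599
```

>>> arm_command --twist '[[0, 0, 0], [0, 0, 0], [0, 0, 0], [0, 0, 0], [0, 0, 0], [0, 0, 0]]' --delta_pos '[[0, 0, -0.04], [0, 0, -0.08], [0, 0, -0.12], [0, 0, -0.135], [0, 0, -0.145], [0, 0, -0.145]]' --hand '[0.6, 0.6, 0.6, 0.6, 0.6, 0.6]'

```text
t: 1.9
position: [517.7, -158.7, 34.3]
eef_rot: [0.562, 0.428, 0.563, -0.428]
wrist_force: [0.1, -0.1, 0.7]
finger_gap: 0.602
```

Run:
```python
from h import *
a=save('top','t1.png');b=save('side','s1.png')
a=cv2.imread('pics/t1.png');b=cv2.imread('pics/s1.png')
cv2.imwrite('pics/c4.png',np.hstack([cv2.resize(a[150:250,290:400],(396,360),interpolation=2),cv2.resize(b[140:220,210:298],(396,360),interpolation=2)]))
```

```text
(no output)
```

View pics/c4.png

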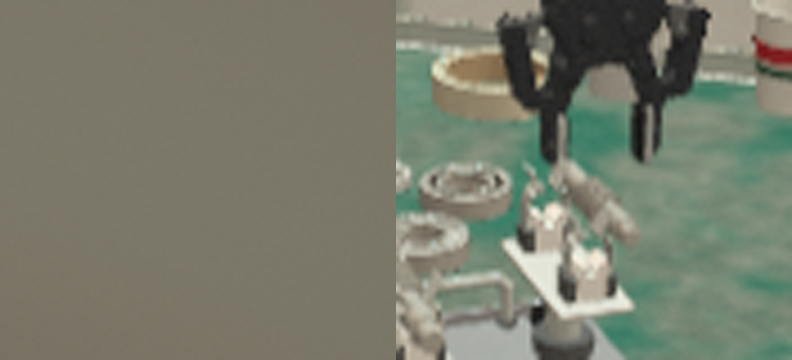

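The top view is blocked by the arm. In the side view the fingers, at (555,155) and (648,155), straddle the worm at (597,195). I'll descend and grip.

>>> arm_command --twist '[[0, 0, 0], [0, 0, 0], [0, 0, 0], [0, 0, 0], [0, 0, 0], [0, 0, 0], [0, 0, 0], [0, 0, 0], [0, 0, 0], [0, 0, 0], [0, 0, 0]]' --delta_pos '[[0, 0, -0.015], [0, 0, -0.025], [0, 0, -0.032], [0, 0, -0.032], [0, 0, -0.032], [0, 0, -0.032], [0, 0, -0.032], [0, 0, -0.032], [0, 0, -0.032], [0, 0, -0.032], [0, 0, -0.032]]' --hand '[0.6, 0.6, 0.6, 0.6, 0.1, 0.1, 0.1, 0.1, 0.1, 0.1, 0.1]'

```text
t: 3.1
position: [518.8, -158.1, 3.6]
eef_rot: [0.563, 0.428, 0.563, -0.428]
wrist_force: [-0.3, 0.6, 4.7]
finger_gap: 0.253
```

>>> arm_command --twist '[[0, 0, 0], [0, 0, 0], [0, 0, 0], [0, 0, 0], [0, 0, 0], [0, 0, 0.012], [0, 0, 0.012], [0, 0, 0.012], [0, 0, 0.012], [0, 0, 0.012], [0, 0, 0.012], [0, 0, 0.012]]' --delta_pos '[[0, 0, 0.01], [0, 0, 0.04], [0, 0, 0.08], [0, 0, 0.12], [0, 0, 0.147], [0.006, 0.04, 0.147], [0.012, 0.08, 0.147], [0.018, 0.12, 0.147], [0.024, 0.16, 0.147], [0.03, 0.2, 0.147], [0.035, 0.23, 0.147], [0.0396, 0.265, 0.147]]' --hand '[0.1, 0.1, 0.1, 0.1, 0.1, 0.1, 0.1, 0.1, 0.1, 0.1, 0.1, 0.1]'

```text
t: 4.3
position: [557.9, 108.3, 150.8]
eef_rot: [0.566, 0.424, 0.565, -0.424]
wrist_force: [0.3, -0.7, -1.6]
finger_gap: 0.254
```

>>> arm_command --twist '[[0, 0, 0], [0, 0, 0], [0, 0, 0]]' --delta_pos '[[0, 0, 0], [0, 0, 0], [0, 0, 0]]' --hand '[0.1, 0.1, 0.1]'

```text
t: 4.6
position: [557.8, 106.4, 150.3]
eef_rot: [0.565, 0.425, 0.565, -0.425]
wrist_force: [0.2, -0.0, -2.7]
finger_gap: 0.258
```

Run:
```python
from h import *
save('top','t2.png');save('side','s2.png')
a=cv2.imread('pics/t2.png');b=cv2.imread('pics/s2.png')
cv2.imwrite('pics/c5.png',np.hstack([cv2.resize(a[130:230,170:280],(330,300),interpolation=2),cv2.resize(b[150:240,205:285],(470,529),interpolation=2)[:300]])) if 0 else cv2.imwrite('pics/c5.png',cv2.resize(b[140:230,200:300],(800,720),interpolation=2)[:600])
st=sensors.get_state();print(st['position'],st['wrist_force'],st['moment'])
```

```text
[557.87338873 106.08415164 150.1959152 ] [ 0.09230488 -0.40504833 -1.8705637 ] [-0.0192819   0.01448992  0.02878405]
```

View pics/c5.png

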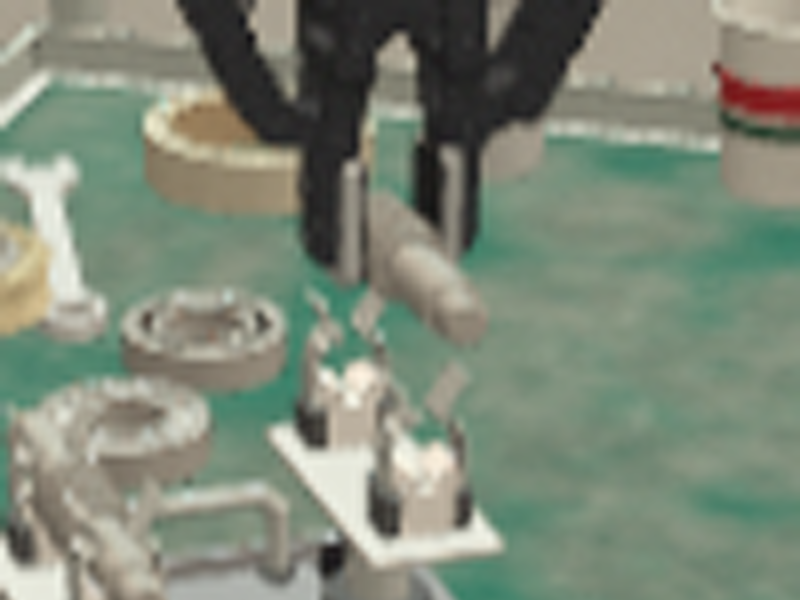

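The shaft is gripped across its thread and hangs level above the clips. Its left end face is at crop (467,322), the left saddle at (425,455) and the right saddle at (350,380). I'll check these against the prediction.

Run:
```python
from h import *
C=lambda u,v:(200+(u)/8-.5+.06,140+v/8-.5+.06)
y=np.radians(106.2);d=np.array([np.cos(y),np.sin(y)]);n=np.array([d[1],-d[0]])
c=np.array([558,106.4])
def plane(u,v,c):
    o,r=ray('side',*C(u,v));s=((c-o[:2])@n)/(r[:2]@n);p=o+s*r;return p,(p[:2]-c)@d
print('end',plane(467,322,c))
for q in[(425,455),(350,380)]: print('saddle',plane(*q,np.array([558,107.])))
for z in(103,106,112):
  for k in(32,26,38,-32):
    p=np.r_[np.array([558,107])+k*d,z];u=proj('side',p);print(z,k,((u-[200,140])*8).round())
# thread edges of held shaft, lower silhouettes
e=np.r_[c+59*d,159];print('pred end',((proj('side',e)-[200,140])*8).round())
# handles/plate corners etc bridge corners predicted at z=84
for a,b in[(50,15),(50,-20)]:
    pass
```

```text
end (array([540.13132314, 167.90438917, 160.84751753]), np.float64(64.04747848062591))
saddle (array([548.21683879, 140.67386177, 109.01041578]), np.float64(35.06621179468827))
saddle (array([565.97613901,  79.54594946, 106.02132756]), np.float64(-28.589223223854795))
103 32 [417. 466.]
103 26 [410. 458.]
103 38 [425. 475.]
103 -32 [343. 381.]
106 32 [417. 457.]
106 26 [410. 449.]
106 38 [425. 465.]
106 -32 [343. 372.]
112 32 [418. 438.]
112 26 [411. 429.]
112 38 [425. 446.]
112 -32 [343. 354.]
pred end [457. 318.]
```

The end and the saddles show the same bias of about 1 px, so the sideways alignment is good. Along the axis the shaft is about 1.5 mm too far left. I'll correct that and go down to just above the flares.

>>> arm_command --twist '[[0, 0, 0], [0, 0, 0], [0, 0, 0], [0, 0, 0], [0, 0, 0], [0, 0, 0]]' --delta_pos '[[0.0004, -0.0014, -0.005], [0.0004, -0.0014, -0.012], [0.0004, -0.0014, -0.018], [0.0004, -0.0014, -0.02], [0.0004, -0.0014, -0.02], [0.0004, -0.0014, -0.02]]' --hand '[0.1, 0.1, 0.1, 0.1, 0.1, 0.1]'

```text
t: 5.3
position: [558.5, 105.6, 130.0]
eef_rot: [0.566, 0.424, 0.566, -0.424]
wrist_force: [0.2, 0.8, -1.7]
finger_gap: 0.254
```

Run:
```python
from h import *
save('side','s3.png');b=cv2.imread('pics/s3.png')
cv2.imwrite('pics/c6.png',cv2.resize(b[155:225,215:285],(700,700),interpolation=2)[:600])
```

```text
(no output)
```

View pics/c6.png

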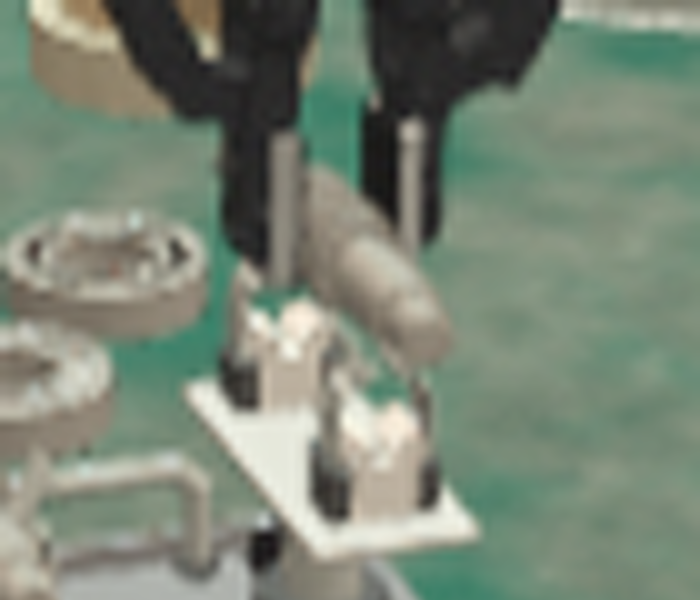

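The shaft lies over both mouths: its end is at (425,340) and the left saddle at (380,430), with the axis line passing above the saddle. There is no contact yet, so I'll feel my way down.

>>> arm_command --twist '[[0, 0, 0], [0, 0, 0], [0, 0, 0], [0, 0, 0]]' --delta_pos '[[0, 0, -0.0015], [0, 0, -0.003], [0, 0, -0.0045], [0, 0, -0.0045]]' --hand '[0.1, 0.1, 0.1, 0.1]'

```text
t: 5.75
position: [558.9, 105.7, 125.5]
eef_rot: [0.566, 0.425, 0.565, -0.424]
wrist_force: [2.7, 1.6, -1.5]
finger_gap: 0.259
```

>>> arm_command --twist '[[0, 0, 0], [0, 0, 0], [0, 0, 0]]' --delta_pos '[[0, 0, -0.001], [0, 0, -0.002], [0, 0, -0.002]]' --hand '[0.1, 0.1, 0.1]'

```text
t: 6.05
position: [558.7, 105.6, 123.6]
eef_rot: [0.566, 0.425, 0.565, -0.424]
wrist_force: [2.7, 0.9, 2.6]
finger_gap: 0.254
```

>>> arm_command --twist '[[0, 0, 0], [0, 0, 0], [0, 0, 0]]' --delta_pos '[[0, 0, -0.001], [0, 0, -0.002], [0, 0, -0.002]]' --hand '[0.1, 0.1, 0.1]'

```text
t: 6.35
position: [558.6, 105.6, 121.7]
eef_rot: [0.566, 0.425, 0.565, -0.424]
wrist_force: [2.7, 1.0, 5.3]
finger_gap: 0.255
```

Contact came at TCP z≈124.5, so home should be at TCP≈104. The flares push slightly toward +x, so I'll follow by 0.7 mm and press on.

>>> arm_command --twist '[[0, 0, 0], [0, 0, 0], [0, 0, 0]]' --delta_pos '[[0.0007, 0.0002, -0.0005], [0.0007, 0.0002, -0.001], [0.0007, 0.0002, -0.001]]' --hand '[0.1, 0.1, 0.1]'

```text
t: 6.65
position: [559.3, 105.8, 120.9]
eef_rot: [0.566, 0.425, 0.565, -0.424]
wrist_force: [1.8, 0.0, 9.5]
finger_gap: 0.259
```

>>> arm_command --twist '[[0, 0, 0], [0, 0, 0], [0, 0, 0]]' --delta_pos '[[0, 0, -0.001], [0, 0, -0.0015], [0, 0, -0.0015]]' --hand '[0.1, 0.1, 0.1]'

```text
t: 6.95
position: [559.5, 105.8, 119.6]
eef_rot: [0.566, 0.425, 0.565, -0.424]
wrist_force: [0.3, -0.6, 11.9]
finger_gap: 0.251
```

>>> arm_command --twist '[[0, 0, 0], [0, 0, 0], [0, 0, 0]]' --delta_pos '[[0, 0, -0.001], [0, 0, -0.0015], [0, 0, -0.0015]]' --hand '[0.1, 0.1, 0.1]'

```text
t: 7.25
position: [559.2, 105.8, 117.9]
eef_rot: [0.566, 0.425, 0.565, -0.424]
wrist_force: [0.2, 1.5, 8.0]
finger_gap: 0.252
```

>>> arm_command --twist '[[0, 0, 0], [0, 0, 0], [0, 0, 0]]' --delta_pos '[[0, 0, -0.001], [0, 0, -0.0015], [0, 0, -0.0015]]' --hand '[0.1, 0.1, 0.1]'

```text
t: 7.55
position: [559.0, 105.8, 116.1]
eef_rot: [0.566, 0.424, 0.566, -0.424]
wrist_force: [1.8, -1.0, 5.4]
finger_gap: 0.253
```

The force peaked near 119.6 and then faded, so both lips have passed. I'll press on.

>>> arm_command --twist '[[0, 0, 0], [0, 0, 0], [0, 0, 0], [0, 0, 0]]' --delta_pos '[[0, 0, -0.001], [0, 0, -0.002], [0, 0, -0.003], [0, 0, -0.003]]' --hand '[0.1, 0.1, 0.1, 0.1]'

```text
t: 7.95
position: [558.8, 105.7, 112.5]
eef_rot: [0.565, 0.424, 0.566, -0.425]
wrist_force: [1.7, 1.0, -3.7]
finger_gap: 0.262
```

>>> arm_command --twist '[[0, 0, 0], [0, 0, 0], [0, 0, 0]]' --delta_pos '[[0, 0, -0.001], [0, 0, -0.002], [0, 0, -0.002]]' --hand '[0.1, 0.1, 0.1]'

```text
t: 8.25
position: [558.7, 105.8, 110.5]
eef_rot: [0.565, 0.424, 0.566, -0.425]
wrist_force: [2.5, 0.4, -9.3]
finger_gap: 0.259
```

>>> arm_command --twist '[[0, 0, 0], [0, 0, 0], [0, 0, 0]]' --delta_pos '[[0, 0, -0.001], [0, 0, -0.002], [0, 0, -0.002]]' --hand '[0.1, 0.1, 0.1]'

```text
t: 8.55
position: [558.8, 105.8, 108.6]
eef_rot: [0.565, 0.424, 0.566, -0.425]
wrist_force: [2.3, 0.1, -12.4]
finger_gap: 0.257
```

>>> arm_command --twist '[[0, 0, 0], [0, 0, 0], [0, 0, 0]]' --delta_pos '[[0, 0, -0.001], [0, 0, -0.0015], [0, 0, -0.0015]]' --hand '[0.1, 0.1, 0.1]'

```text
t: 8.85
position: [558.9, 105.8, 107.2]
eef_rot: [0.565, 0.424, 0.566, -0.425]
wrist_force: [1.3, -0.0, -12.7]
finger_gap: 0.257
```

>>> arm_command --twist '[[0, 0, 0], [0, 0, 0], [0, 0, 0]]' --delta_pos '[[0, 0, -0.0007], [0, 0, -0.0014], [0, 0, -0.0014]]' --hand '[0.1, 0.1, 0.1]'

```text
t: 9.15
position: [558.9, 105.8, 105.9]
eef_rot: [0.565, 0.424, 0.566, -0.425]
wrist_force: [0.9, -0.3, -13.1]
finger_gap: 0.253
```

>>> arm_command --twist '[[0, 0, 0], [0, 0, 0]]' --delta_pos '[[0, 0, -0.0007], [0, 0, -0.0007]]' --hand '[0.1, 0.1]'

```text
t: 9.35
position: [559.1, 105.8, 105.3]
eef_rot: [0.565, 0.424, 0.566, -0.425]
wrist_force: [1.2, 1.0, -12.5]
finger_gap: 0.253
```

>>> arm_command --twist '[[0, 0, 0], [0, 0, 0]]' --delta_pos '[[0, 0, -0.0007], [0, 0, -0.0007]]' --hand '[0.1, 0.1]'

```text
t: 9.55
position: [559.4, 105.9, 104.9]
eef_rot: [0.566, 0.425, 0.565, -0.424]
wrist_force: [1.7, 1.1, -6.5]
finger_gap: 0.253
```

>>> arm_command --twist '[[0, 0, 0], [0, 0, 0]]' --delta_pos '[[0, 0, -0.0004], [0, 0, -0.0004]]' --hand '[0.1, 0.1]'

```text
t: 9.75
position: [559.5, 105.9, 104.8]
eef_rot: [0.566, 0.425, 0.565, -0.424]
wrist_force: [0.3, 1.5, 3.4]
finger_gap: 0.255
```

>>> arm_command --twist '[[0, 0, 0], [0, 0, 0]]' --delta_pos '[[0, 0, -0.0004], [0, 0, -0.0004]]' --hand '[0.1, 0.1]'

```text
t: 9.95
position: [559.6, 105.9, 104.7]
eef_rot: [0.566, 0.425, 0.565, -0.424]
wrist_force: [-1.4, 1.6, 10.0]
finger_gap: 0.253
```

>>> arm_command --twist '[[0, 0, 0], [0, 0, 0]]' --delta_pos '[[0, 0, -0.0004], [0, 0, -0.0004]]' --hand '[0.1, 0.1]'

```text
t: 10.15
position: [559.7, 105.9, 104.6]
eef_rot: [0.566, 0.425, 0.565, -0.424]
wrist_force: [-2.3, 0.7, 16.1]
finger_gap: 0.256
```

The shaft has stopped firmly: z no longer drops and the force rises at about 15 N/mm, to 16 N. This is at home height, 20 mm below first contact. I'll ease off to neutral, then open.

>>> arm_command --twist '[[0, 0, 0], [0, 0, 0], [0, 0, 0], [0, 0, 0], [0, 0, 0], [0, 0, 0], [0, 0, 0]]' --delta_pos '[[0, 0, 0.0006], [0, 0, 0.0006], [0, 0, 0.0006], [0, 0, 0.0006], [0, 0, 0.0006], [0, 0, 0.0006], [0, 0, 0.0006]]' --hand '[0.1, 0.1, 0.35, 0.45, 0.55, 0.55, 0.55]'

```text
t: 10.85
position: [559.0, 105.8, 104.0]
eef_rot: [0.565, 0.424, 0.566, -0.425]
wrist_force: [-1.1, 1.3, -0.4]
finger_gap: 0.55
```

>>> arm_command --twist '[[0, 0, 0], [0, 0, 0], [0, 0, 0], [0, 0, 0], [0, 0, 0], [0, 0, 0], [0, 0, 0], [0, 0, 0]]' --delta_pos '[[0, 0, 0.005], [0, 0, 0.015], [0, 0, 0.03], [0, 0, 0.06], [0, 0, 0.1], [0, 0, 0.14], [0, 0, 0.16], [0, 0, 0.16]]' --hand '[0.55, 0.55, 0.55, 0.55, 0.55, 0.55, 0.55, 0.55]'

```text
t: 11.65
position: [560.5, 105.9, 268.2]
eef_rot: [0.567, 0.426, 0.564, -0.423]
wrist_force: [-0.3, -0.5, -0.5]
finger_gap: 0.548
```

>>> arm_command --twist '[[0, 0, 0], [0, 0, 0], [0, 0, 0], [0, 0, 0], [0, 0, 0], [0, 0, 0], [0, 0, 0], [0, 0, 0]]' --delta_pos '[[0, -0.05, 0], [0, -0.1, 0], [0, -0.15, 0], [0, -0.2, 0], [0, -0.25, 0], [0, -0.3, 0], [0, -0.3, 0], [0, -0.3, 0]]' --hand '[0.55, 0.55, 0.55, 0.55, 0.55, 0.55, 0.55, 0.55]'

```text
t: 12.45
position: [558.6, -195.1, 263.6]
eef_rot: [0.565, 0.425, 0.565, -0.425]
wrist_force: [0.2, 0.4, -0.3]
finger_gap: 0.552
```

Run:
```python
from h import *
save('top','t4.png');save('side','s4.png')
a=cv2.imread('pics/t4.png');b=cv2.imread('pics/s4.png')
cv2.imwrite('pics/c7.png',np.hstack([cv2.resize(a[140:200,195:265],(350,300),interpolation=2),cv2.resize(b[165:225,220:290],(350,300),interpolation=2)]))
```

```text
(no output)
```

View pics/c7.png

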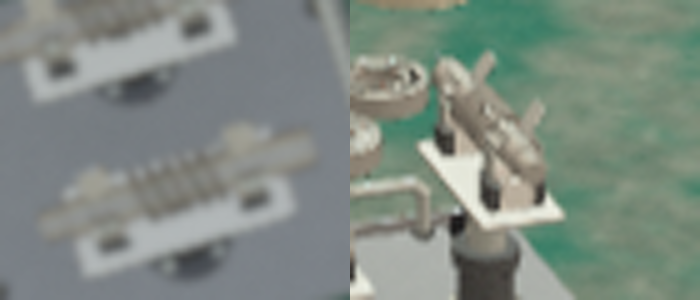

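The shaft sits in both front clips, with its thread between them at top crop (130–226,180). The ends are at (45,222) and (315,148) in the top crop, and (530,160) and (450,72) in the side crop. I'll check these by triangulation.

Run:
```python
from h import *
T=lambda u,v:(195+u/5-.4,140+v/5-.4)
S=lambda u,v:(220+(u-350)/5-.4,165+v/5-.4)
l,r=tri(T(45,222),S(530,160)),tri(T(315,148),S(450,72));print(l,r)
L,Rr=[onz('top',*T(*p),113.5)[:2] for p in[(42,223),(316,148)]];d=L-Rr
print('len',np.linalg.norm(d),'mid',(L+Rr)/2,'yaw',np.degrees(np.arctan2(d[1],d[0])))
a,b=[onz('top',*T(*p),118)[:2] for p in[(130,198),(226,172)]];print('thread',(a+b)/2,np.linalg.norm(a-b))
# bridge plate corners in new picture at z=84: lower-left, lower-right ; hole hidden
P=np.array([onz('top',*T(*p),85.5)[:2] for p in[(88,277),(297,210)]]);d=P[0]-P[1];m=P.mean(0);d/=np.linalg.norm(d);print('plate yaw',np.degrees(np.arctan2(d[1],d[0])),'edge mid',m)
st=np.array([558.2,107]);print('thread along',((a+b)/2-m)@d,'shaft mid along',((L+Rr)/2-m)@d,'post along',(st-m)@d)
i0=cv2.imread('pics/t0.png',0).astype(int);i1=cv2.imread('pics/t4.png',0).astype(int)
print('rear diff',abs(i0-i1)[132:160,195:248].max())
```

```text
(array([543.22905006, 161.84505289, 118.08610557]), np.float64(0.682872486459862)) (array([573.37323437,  47.4960171 , 113.76816568]), np.float64(0.010991869553689713))
len 120.43519312774791 mid [558.44705995 105.38552521] yaw 104.41323675224433
thread [557.5912743  105.75666211] 41.93075257754962
plate yaw 106.85124429924262 edge mid [538.82028029 101.21655988]
thread along -1.096330840248635 shaft mid along -1.6996132452636432 post along -0.08284332992285501
rear diff 4
```

Along the axis and in yaw it looks good, but the left end triangulates about 4 mm higher than the right. I'll look closer to see whether it is level.

Run:
```python
from h import *
b=cv2.imread('pics/s4.png');b0=cv2.imread('pics/s0.png')
cv2.imwrite('pics/c8.png',cv2.resize(b[170:215,230:275],(600,600),interpolation=2))
C=lambda p:((proj('side',p)-[230,170]+.5)*13.333).round()
y=np.radians(106.2);d=np.array([np.cos(y),np.sin(y)]);c=np.array([558.2,106])
for h in(111,113.5,118):
    print(h,[C(np.r_[c+k*d,h]) for k in(59,-59)])
print('plate',[C(np.r_[np.array([558.2,107])+k*d+n*np.array([d[1],-d[0]]),85.5]) for k,n in((46,20),(46,-20),(-46,20))])
```

```text
111 [array([358., 402.]), array([128., 144.])]
113.5 [array([359., 389.]), array([128., 132.])]
118 [array([359., 364.]), array([128., 109.])]
plate [array([216., 526.]), array([437., 495.]), array([ 46., 315.])]
```

View pics/c8.png

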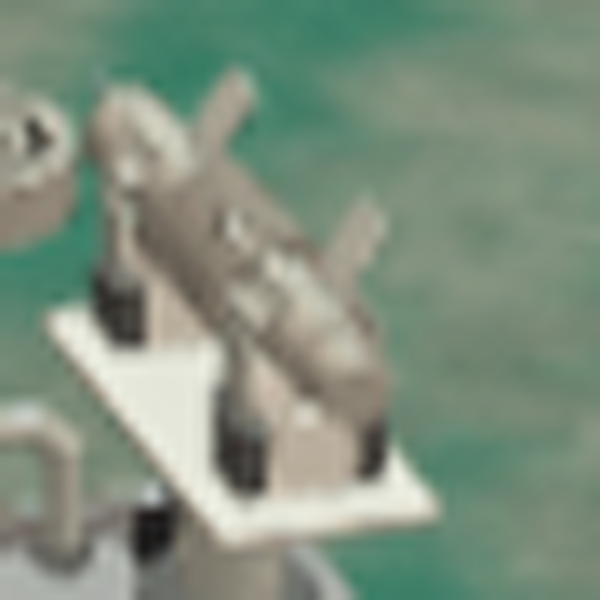

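The face of the left end is at (360,387), and the right end is centred near (128,135). A level shaft at z=113.5 predicts (359,389) and (128,132), so it is level and home. The 4 mm difference was a coarse pick of pixels. The rear shaft has not moved, and the arm is clear.

```bash
python3 -c "
from h import *
print(sensors.get_state()['t'],sign_off())"
```

```text
the job is handed in; nothing more can be done
12.55 None
```

The worm shaft is clipped into both front clips and let go, and I handed the job in at 12.55 s of the 58 s allowed. No verdict comes back, and I could not read the clip finger angles directly.

**By feel:** I gripped the shaft across its thread and lowered it level. The flares touched at TCP z≈124.5. The force peaked at about 12 N at z≈119.6 as the lips passed, then reversed as the springs drew the shaft down. It stopped firmly on the saddles at z≈104.7. I stopped pressing at 16 N (wrist reading), then eased off and opened. The 12 N peak is below the 15–24 N you gave, but readings came only at the end of each step, so the true peak may have been missed.

**Last checks that agreed:**
- **Seating:** the axis is about 113.5 mm above the table, and this matches the bridge plate height plus 28 mm.
- **Position:** the middle of the thread is about 1 mm along the axis from the station.
- **Rear shaft:** it shows no change in the pictures.
- **Arm:** it is well clear of everything.

**Checks that disagreed:**
- **Level:** a first coarse triangulation put the left end about 4 mm higher than the right. A closer crop matched a level shaft at both ends to about 1 mm, so I took the first result as pixel error.
- **Yaw:** my estimates ran from 104.4° for the shaft to 106.9° for the bridge plate. That 2.4° gap is about 0.042 rad, at the 0.04 rad limit. I put it down to picture resolution, because both clips hold the shaft in line.

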